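Load the exposure station and fold its cover shut

TASK

Stand the orange-capped vial upright on the round mark in the middle of the exposure station's tray and let go of it. Then take the station's amber cover by its bar, swing it up past vertical, lower it gently until it lies fully shut on the tray without letting it fall, and let go; leave the tape roll, the brown bottle and the timer where they are.

Things in the scene. Friction and masses are not known exactly. Their poses are not given: they have to be found in the camera images.
- station: White open-topped tray on a grey base plate, fixed. Origin on the bench under the tray's centre; x axis points level from the tray to the hinge side, where the open cover leans; y along the hinge. Tray 110 (x) by 150 (y) outside, walls 5, rim 76 above the bench, floor 8. Plate 160 wide, 8 thick, x = -60 to 160; two posts 112 high at x = 132, y = +-55 carry the open cover.
- mark (a point): Centre of the round white and blue mark (52 across) on the tray floor, 8 above the bench; it is also the centre of the tray.
- vial_mid (a point): Clear vial with an orange cap, 26 across, 62 high, standing loose on the bench, about 30 g; this point is at its centre, 31 above its foot. z is its long axis.
- cover (a joint): Angle of the amber cover: 0 level and shut on the rim, 1.57 upright, 2.6 leaning back on the posts, where it starts. Closing lowers the value. The hinge is nearly free: the cover (plate 112 by 150 by 6, about 200 g with its bar) falls under its weight on either side of upright.
- cover_bar (a point): Middle of the round steel bar of the cover's U handle: 10 thick, parallel to the hinge, 165 from the hinge axis. The U's arms stand 45 either side; gap between bar and plate 44. The bar can turn between fingers that pinch it. When shut, the bar is level, about 80 above the bench and 52 outside the tray wall opposite the hinge.
- cover_hinge (a point): Middle of the hinge axis, 76.5 above the bench at station x = +58.
- tape: Roll of tan masking tape lying on the bench, 96 across, 25 high; bystander, origin at the centre of its underside.
- amber: Brown bottle with a white cap, 60 across, 175 high; bystander, origin at the centre of its underside.
- timer: White timer, 60 by 68 by 17, lying on the bench; bystander, origin at the centre of its underside.

How it is judged:
On the way:
1. the vial stands upright on the mark, let go, with the cover still open (horizontal distance between vial_mid and mark below 0.02 m and angle between vial_mid's own z axis and vertical below 0.1 rad and z of vial_mid in the frame of mark below 0.036 m and contact force between the fingers and vial below 0.1 N and value of joint cover above 1.57 rad), for 0.2 s.
At the end, for the whole second after the job is handed in: The cover lies shut (within 0.04 rad of level) and the vial stands upright and still inside, its centre within 20 mm of the centre of the mark (value of joint cover below 0.04 rad and horizontal distance between vial_mid and mark below 0.02 m and angle between vial_mid's own z axis and vertical below 0.1 rad and z of vial_mid in the frame of mark below 0.036 m and linear speed of vial below 0.02 m/s); the robot touches nothing.
It fails at once if the cover falls shut: turning faster than 3 rad/s in the last 0.35 rad before shut (as after a drop of more than about 10 mm at the bar) (value of joint cover below 0.35 rad and velocity of joint cover below -3 rad/s).
It fails at once if the tape roll, the brown bottle or the timer is pushed more than 30 mm (distance of any of tape, amber, timer from where it was at the start of the episode above 0.03 m).
It also fails if it takes over 51 s, if anything falls off the work surface, if the arm or the gripper's body presses on something with over 40 N, if the wrist force passes 120 N, or if a joint passes its speed limit or range.

ROBOT

A 6-joint arm with a two-finger parallel gripper is mounted at the origin on a cart in front of the work surface, level with it; the furniture and walls round the work are solid. World frame = base frame: x ahead of the robot, y to its left, z up, the work surface at z = 0. Lengths are in m, angles in rad, forces in N, time in s.
With the tool pointing down it reaches from about 0.3 to 0.95 m from the base axis. Payload 3.1 kg.
Tool frame: the origin (TCP) lies at the very end of the fingers, on their centre line; the grasp point (between the pads) lies 19 mm behind it; z points along the fingers, y is the line along which they close (so a half turn about z gives the same grasp; the last joint's range is limited). The gripper opens to 85 mm and grips with 20 to 120 N. Pads are 22 mm wide; open, the fingers measure 114 mm over their backs; the gripper's body (76 mm by 85 mm) begins 54 mm behind the grasp point. The pads swing forward as they close: fully open they stand 13 mm farther back than shut.
Start: joints at [-1.36, 0.308, 1.634, -0, 1.2, -0.07], TCP at [0.173, -0.601, 0.231] pointing down, gripper open.
Joint ranges: [-3.06, 3.06], [-0.79, 1.96], [0.05, 2.63], [-1.19, 4.34], [0.05, 2.64], [-2.94, 2.94]. Speed limits (rad/s): [2.79, 2.79, 3.14, 3.14, 3.14, 3.14].

INTERFACE

Orientations are given as a rotation vector (axis times angle).
In Python, from station import bot gives the robot as it stands. The module is installed in compiled form; this text tells all that it offers.
- The arm moves only by the tool arm_command, never from a script. Its argument "deltas" is a list of rows, each an object with "dp": the shift along the tool's x, y, z in cm, a list of three; "yaw": the turn about the tool's z in degrees; "gripper": the finger opening in cm, from 0 to 8.54. A call has 1 to 20 rows; each row shifts and turns the commanded pose from where the row before left it, along the tool's axes as they then stand; what a row does not reach is not made up. A row lasts 1/8 s, in which the tool goes at most 62.5 mm and 10.7 degrees, less where a joint would pass 70% of its speed; a pose out of reach is approached as far as the arm can. A call is refused whole if a number of a shift passes 6.25 or a number of a turn 10.7, either way. A call with a gripper value outside its range is refused whole. The fingers move at their own pace and stop on an object; "newtons" is the grip in N (left out, the last holds). Time passes only in rows, so rows that do not move let the fingers close. It gives the time, the measured TCP pose, the force, the opening and the grip force at its end, in the units of the state.
- bot.sense(): the state, without advancing time (a new reading comes with each control period).
- bot.read_camera(name): name is "side" or "top" or "wrist"; returns a dict with "image" (400x640x3 uint8, red, green, blue), "z_map" (400x640 float32, m along the optical axis (not along the pixel's ray), 0 where there is no reading), "fx", "fy", "cx", "cy" (pixels), "R" (3x3) and "t" (3): a world point X has camera coordinates R X + t. Camera axes: x right, y down, z forward; pixel columns grow to the right and rows downward; lengths in m; the calibration is good to about 2 mm. The wrist camera is an equidistant fisheye: a pixel r from the principal point sees the ray r / f radians off the axis. A picture is of the moment at which its call begins.
- bot.finish_job(): hands the job in; it is judged then, once.
The state is a dict: "t": time; "qpos": joint angles; "joint_vel": joint speeds; "tau": joint torques, N m; "ee_pos": TCP position; "orientation": TCP orientation; "contact_force": force on the tool from outside, world axes, zero at the start; "torque": the same for the moment, N m; "finger_gap": finger opening in m; "finger_force": force on a finger pad.
Only numpy, scipy, OpenCV 4.12 (cv2) and the standard library are available. Lean on these libraries where they do the work, as an engineer would, in place of code of your own. Each camera call takes 0.05 s, during which the arm holds its last target. There are 200 camera calls.

## Working session

There is one attempt and no reset: what is moved stays moved. The work goes in short steps, Python scripts to look and compute and a tool call to move; the robot and the scene stay as the last step left them, time stands still between calls to the robot, and variables do not carry over. Pictures are saved under pics/ and viewed, at most 10 in all, crops included, and the job is handed in when it is done.

Besides the shell and the picture viewer there is one more tool, called after "Emit:" as name(argument=value, ...) on one line, values as JSON. arm_command: Moves the arm, as the interface text tells. Its arguments: {"type":"object","properties":{"deltas":{"type":"array","items":{"type":"object","properties":{"dp":{"type":"array","items":{"type":"number"}},"yaw":{"type":"number"},"gripper":{"type":"number"}}}},"newtons":{"type":"number"}},"required":["deltas"]}

```bash
mkdir -p pics; cat > h.py <<'E'
import numpy as np, cv2
from station import bot
def cam(n):
    c=bot.read_camera(n); c['R']=np.array(c['R']); c['t']=np.array(c['t']); return c
def save(c,f): cv2.imwrite('pics/'+f,cv2.cvtColor(c['image'],cv2.COLOR_RGB2BGR))
def world(c):  # per-pixel world points from z_map (pinhole)
    v,u=np.mgrid[0:400,0:640]; z=c['z_map']
    P=np.stack([(u-c['cx'])/c['fx']*z,(v-c['cy'])/c['fy']*z,z],-1)
    return (P-c['t'])@c['R']
E
python3 - <<'E'
from h import *
s=bot.sense(); print({k:np.round(v,3) for k,v in s.items()})
a=cam('top');b=cam('side');save(a,'top.png');save(b,'side.png')
np.savez('p.npz',top=world(a),side=world(b),ti=a['image'],si=b['image'])
for c in(a,b): print(-c['R'].T@c['t'], c['fx'])
E
```

```text
{'t': np.float64(0.0), 'qpos': array([-1.36 ,  0.309,  1.635, -0.   ,  1.2  , -0.07 ]), 'joint_vel': array([ 0.   , -0.001,  0.   , -0.   ,  0.001,  0.001]), 'tau': array([-1.0000e-03, -4.1526e+01, -2.7667e+01,  0.0000e+00,  1.0000e-02,
       -0.0000e+00]), 'ee_pos': array([ 0.173, -0.6  ,  0.23 ]), 'orientation': array([-3.108, -0.439,  0.   ]), 'contact_force': array([ 0.299, -0.934, -0.043]), 'torque': array([-0.038, -0.018, -0.054]), 'finger_force': np.float64(0.0), 'finger_gap': np.float64(0.085)}
[ 0.37652693 -0.04359369  1.66235589] 507.01816908778
[ 0.28676053 -1.08614057  0.81804367] 432.7463730340482
```

View pics/top.png

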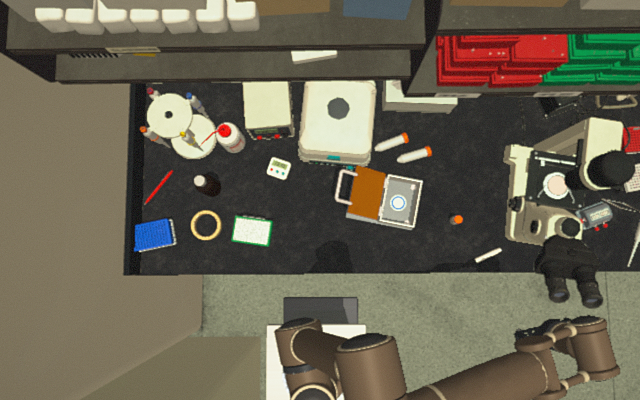

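View pics/side.png

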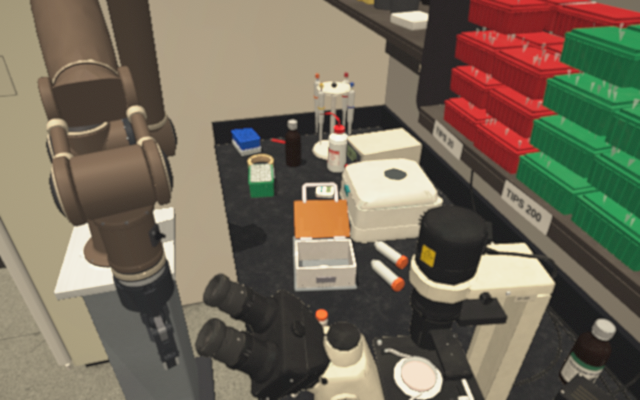

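Top view: mark at about (398,203), open amber cover to its left with the bar near (345,187), and the vial's orange cap at (456,220). Side view: the station is in the middle, with the vial at (322,315) behind the microscope eyepieces. The tool stays pointing down, so I'll measure the poses next.

```bash
python3 - <<'E'
from h import *
d=np.load('p.npz'); W=d['top']; I=d['ti']; hsv=cv2.cvtColor(I,cv2.COLOR_RGB2HSV)
def roi(m,u0,u1,v0,v1):
    r=np.zeros_like(m);r[v0:v1,u0:u1]=m[v0:v1,u0:u1];return r
cap=roi((hsv[...,0]<20)&(hsv[...,1]>150)&(hsv[...,2]>80),445,470,205,232)
print('cap',cap.sum(),np.median(W[cap],0), W[cap].min(0),W[cap].max(0))
# rim of tray: points at z 0.07-0.08
rim=roi(abs(W[...,2]-.076)<.005,370,430,165,235)
p=W[rim][:,:2].astype(np.float32); r=cv2.minAreaRect(p*1000);print('rim',rim.sum(),r);print(cv2.boxPoints(r).round(1))
blue=roi((hsv[...,0]>90)&(hsv[...,0]<130)&(hsv[...,1]>60)&(W[...,2]<.02)&(W[...,2]>-.005),380,415,185,220)
print('mark',blue.sum(),W[blue].mean(0),(W[blue].min(0)+W[blue].max(0))/2)
cov=roi((hsv[...,0]<20)&(hsv[...,1]>150),345,390,160,225)
p=W[cov];r=cv2.minAreaRect(p[:,:2].astype(np.float32)*1000);print('cover',r,p.min(0),p.max(0))
bar=roi((W[...,2]>.12)&(hsv[...,1]<60),325,365,160,215)
p=W[bar];print('bar',bar.sum(),p[:,2].min(),p[:,2].max(),cv2.boxPoints(cv2.minAreaRect(p[:,:2].astype(np.float32)*1000)).round(1))
print(W[180:206:3,336:350:2].round(3)[...,2])
E
```

```text
cap 63 [ 0.48180435 -0.4541872   0.06106722] [ 0.46870981 -0.48175379 -0.00714441] [ 0.49914693 -0.43975324  0.0696551 ]
rim 315 ((541.9276733398438, -260.846923828125), (129.2796630859375, 150.32281494140625), 78.0731430053711)
[[ 455.  -308.6]
 [ 602.1 -339.6]
 [ 628.8 -213.1]
 [ 481.7 -182.1]]
mark 44 [ 0.54123908 -0.27318887  0.00820741] [ 0.54217351 -0.2720607   0.00820146]
cover ((507.02703857421875, -144.01527404785156), (110.30223846435547, 310.31024169921875), 71.98938751220703) [ 0.37652693 -0.23351096 -0.00727732] [ 0.66162649 -0.04359369  1.66235589]
bar 209 0.12150325623812305 1.6623558906989426 [[ 370.3 -106.4]
 [ 656.7 -135. ]
 [ 663.   -72.2]
 [ 376.5  -43.6]]
[[-0.006  0.161  0.164  0.002  0.002  0.009 -0.002]
 [-0.001  0.165  0.161  0.005 -0.    -0.007  0.001]
 [ 0.003  0.167 -0.006  0.005  0.002  0.002 -0.001]
 [ 0.163  0.164 -0.003 -0.003  0.001  0.003  0.009]
 [ 0.166  0.161  0.004 -0.006  0.006  0.001 -0.003]
 [ 0.169  0.001 -0.006 -0.     0.004 -0.004  0.001]
 [ 0.16  -0.003  0.005 -0.007  0.003  0.008 -0.003]
 [ 0.159  0.16   0.152  0.153  0.153  0.145  0.007]
 [ 0.004  0.004 -0.008  0.007 -0.001 -0.002  0.142]]
```

```bash
python3 - <<'E'
from h import *
d=np.load('p.npz')
for k in('top','side'):
    P=d[k].reshape(-1,3)
    P=P[(P[:,2]>.1)&(P[:,2]<.7)]
    for x0 in np.arange(.2,.75,.1):
        q=P[(P[:,0]>x0)&(P[:,0]<x0+.1)&(P[:,1]<-.3)&(P[:,1]>-.9)]
        if len(q): print(k,x0.round(1),len(q),'max y',q[:,1].max().round(3),'zmax',q[:,2].max().round(3))
    q=P[(P[:,0]>.3)&(P[:,0]<.9)&(P[:,1]>-.45)&(P[:,1]<.05)]
    print(k,'behind: minx',q[q[:,0]>.68][:,0].min(),'zmax',q[q[:,0]<.85][:,2].max())
E
```

```text
top 0.2 2225 max y -0.454 zmax 0.64
top 0.3 2200 max y -0.594 zmax 0.365
top 0.4 1878 max y -0.621 zmax 0.301
top 0.5 3752 max y -0.621 zmax 0.509
top 0.6 3305 max y -0.632 zmax 0.503
top 0.7 10106 max y -0.3 zmax 0.686
top behind: minx 0.6800006747045353 zmax 0.6988999124333892
side 0.2 7490 max y -0.458 zmax 0.634
side 0.3 7052 max y -0.604 zmax 0.361
side 0.4 4070 max y -0.625 zmax 0.296
side 0.5 12639 max y -0.624 zmax 0.501
side 0.6 10156 max y -0.652 zmax 0.498
side 0.7 31965 max y -0.3 zmax 0.679
side behind: minx 0.6800130555869879 zmax 0.6896545219217488
```

Emit:
arm_command(deltas=[{"dp":[0,0,0],"yaw":9.35,"gripper":8.5},{"dp":[0,0,0],"yaw":9.35,"gripper":8.5},{"dp":[0,0,0],"yaw":9.3,"gripper":8.5},{"dp":[0,-5,0],"yaw":0,"gripper":8.5},{"dp":[0,-5,0],"yaw":0,"gripper":6},{"dp":[0,-5,0],"yaw":0,"gripper":6},{"dp":[0,0,0],"yaw":0,"gripper":6}])

```text
t: 0.98
ee_pos: [0.2042, -0.4497, 0.23]
orientation: [-3.121, 0.322, 0.002]
contact_force: [-0.2, -0.9, -0.4]
finger_gap: 0.0599
finger_force: 0.0
```

Emit:
arm_command(deltas=[{"dp":[5.5,-1.1,0]},{"dp":[5.5,-1.1,0]},{"dp":[5.5,-1.1,0]},{"dp":[5.5,-1,0]},{"dp":[5.3,-1,4]},{"dp":[0,0,4]},{"dp":[0,0,0]},{"dp":[0,0,0]}])

```text
schema error: expected keys dp, yaw, gripper
```

```bash
python3 - <<'E'
from h import *
s=bot.sense(); print(s['ee_pos'])
c=cam('wrist');save(c,'w1.png')
C=-c['R'].T@c['t'];print('C',C,c['fx'],c['cx'],c['cy'])
hsv=cv2.cvtColor(c['image'],cv2.COLOR_RGB2HSV)
m=((hsv[...,0]<18)&(hsv[...,1]>150)&(hsv[...,2]>100)).astype(np.uint8)
n,l,st,ce=cv2.connectedComponentsWithStats(m)
for i in range(1,n):
    if st[i,4]<80: continue
    def ray(u,v,z):
        x,y=(u-c['cx'])/c['fx'],(v-c['cy'])/c['fy'];r=np.hypot(x,y)+1e-9
        d=c['R'].T@np.array([np.sin(r)*x/r,np.sin(r)*y/r,np.cos(r)]);return C+d*(z-C[2])/d[2]
    x,y,w,h=st[i,:4]
    print(st[i],ce[i].round(1),ray(*ce[i],.062),ray(*ce[i],.055))
E
```

```text
[ 0.20421384 -0.44974576  0.23001178]
C [ 0.28507308 -0.46665851  0.37194598] 309.70691628693146 316.12524341425126 202.11179671277094
[   0    0   65   32 1627] [28.8 12.4] [ 0.53964956 -0.1062488   0.062     ] [ 0.54539907 -0.0981091   0.055     ]
[167 379  35  21 346] [182.3 389.6] [-0.1103069  -0.14245954  0.062     ] [-0.11923639 -0.13513764  0.055     ]
```

View pics/w1.png

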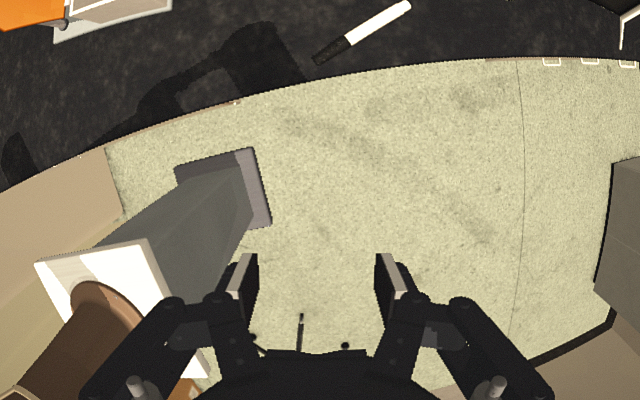

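The move was refused because every key is required, so the wrist view only shows the floor, with the fingers at the bottom centre (240–400, 280). I'll resend it with all the keys.

Emit:
arm_command(deltas=[{"dp":[5.5,-1.1,0],"yaw":0,"gripper":6},{"dp":[5.5,-1.1,0],"yaw":0,"gripper":6},{"dp":[5.5,-1.1,0],"yaw":0,"gripper":6},{"dp":[5.5,-1,0],"yaw":0,"gripper":6},{"dp":[5.3,-1,4],"yaw":0,"gripper":6},{"dp":[0,0,4],"yaw":0,"gripper":6},{"dp":[0,0,0],"yaw":0,"gripper":6},{"dp":[0,0,0],"yaw":0,"gripper":6}])

```text
t: 2.02
ee_pos: [0.4786, -0.4597, 0.1549]
orientation: [3.123, -0.328, 0.002]
contact_force: [0.3, -0.1, 0.1]
finger_gap: 0.0601
finger_force: 0.0
```

```bash
cat >> h.py <<'E'
def fray(c,u,v,z):
    C=-c['R'].T@c['t']
    x,y=(u-c['cx'])/c['fx'],(v-c['cy'])/c['fy'];r=np.hypot(x,y)+1e-9
    d=c['R'].T@np.array([np.sin(r)*x/r,np.sin(r)*y/r,np.cos(r)]);return C+d*(z-C[2])/d[2]
E
python3 - <<'E'
from h import *
s=bot.sense(); print(s['ee_pos'])
c=cam('wrist');save(c,'w2.png')
hsv=cv2.cvtColor(c['image'],cv2.COLOR_RGB2HSV)
m=((hsv[...,0]<18)&(hsv[...,1]>150)&(hsv[...,2]>100)).astype(np.uint8)
n,l,st,ce=cv2.connectedComponentsWithStats(m)
for i in range(1,n):
    if st[i,4]>80: print(st[i],ce[i].round(1),fray(c,*ce[i],.062),fray(c,*ce[i],.055))
m=((hsv[...,0]>95)&(hsv[...,0]<130)&(hsv[...,1]>80)).astype(np.uint8)
n,l,st,ce=cv2.connectedComponentsWithStats(m)
for i in range(1,n):
    if st[i,4]>80: print('blue',st[i],ce[i].round(1),fray(c,*ce[i],.008))
E
```

```text
[ 0.47861153 -0.45969634  0.15494502]
[   0  116   71  156 7944] [ 27.  199.2] [ 0.55469016 -0.13443221  0.062     ] [ 0.55455732 -0.12426018  0.055     ]
[291 187  32  33 840] [306.8 203.2] [ 0.48256548 -0.45230834  0.062     ] [ 0.48028559 -0.45159903  0.055     ]
blue [119 152  22  38 168] [126.9 170.3] [ 0.54292584 -0.2618205   0.008     ]
```

View pics/w2.png

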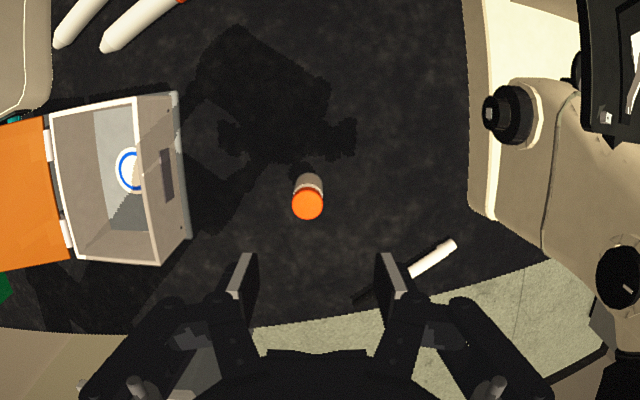

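Wrist view: the vial's cap is at (307,203), between and ahead of the fingers, and the tray mark is at (128,170). Next I correct, descend and grip.

Emit:
arm_command(deltas=[{"dp":[0.2,-0.7,3],"yaw":0,"gripper":6},{"dp":[0,0,4],"yaw":0,"gripper":6},{"dp":[0,0,3.5],"yaw":0,"gripper":6},{"dp":[0,0,2.5],"yaw":0,"gripper":6},{"dp":[0,0,0],"yaw":0,"gripper":6},{"dp":[0,0,0],"yaw":0,"gripper":2.2},{"dp":[0,0,0],"yaw":0,"gripper":2.2},{"dp":[0,0,0],"yaw":0,"gripper":2.2},{"dp":[0,0,0],"yaw":0,"gripper":2.2},{"dp":[0,0,0],"yaw":0,"gripper":2.2}], newtons=25)

```text
t: 3.32
ee_pos: [0.4833, -0.4534, 0.0269]
orientation: [3.121, -0.325, 0.005]
contact_force: [0.3, 1.2, 6.3]
finger_gap: 0.0252
finger_force: 24.9
```

Emit:
arm_command(deltas=[{"dp":[0,0,-3],"yaw":0,"gripper":2.2},{"dp":[0,0,-4],"yaw":0,"gripper":2.2},{"dp":[0,0,-4],"yaw":0,"gripper":2.2},{"dp":[0.4,-3,-1],"yaw":0,"gripper":2.2},{"dp":[0.5,-5,0],"yaw":0,"gripper":2.2},{"dp":[0.5,-5,0],"yaw":0,"gripper":2.2},{"dp":[0.3,-4,0],"yaw":0,"gripper":2.2},{"dp":[0.2,-2,0],"yaw":0,"gripper":2.2},{"dp":[0,0,0],"yaw":0,"gripper":2.2},{"dp":[0,0,0],"yaw":0,"gripper":2.2}])

```text
t: 4.58
ee_pos: [0.5396, -0.2711, 0.1443]
orientation: [3.123, -0.327, 0.001]
contact_force: [0.1, -0.7, -0.3]
finger_gap: 0.0255
finger_force: 24.7
```

```bash
python3 - <<'E'
from h import *
s=bot.sense(); print(s['ee_pos'],s['finger_gap'],s['finger_force'])
c=cam('wrist');save(c,'w3.png')
hsv=cv2.cvtColor(c['image'],cv2.COLOR_RGB2HSV)
m=((hsv[...,0]>95)&(hsv[...,0]<130)&(hsv[...,1]>80)).astype(np.uint8)
n,l,st,ce=cv2.connectedComponentsWithStats(m)
for i in range(1,n):
    if st[i,4]>80:
        x,y,w,h=st[i,:4]; print('blue',st[i],ce[i].round(1),fray(c,x+w/2,y+h/2,.008))
E
```

```text
[ 0.53962518 -0.27108215  0.14427725] 0.025530847092465225 24.7382908500731
blue [294 168  46  44 546] [316.4 189. ] [ 0.5401934  -0.27144675  0.008     ]
```

View pics/w3.png

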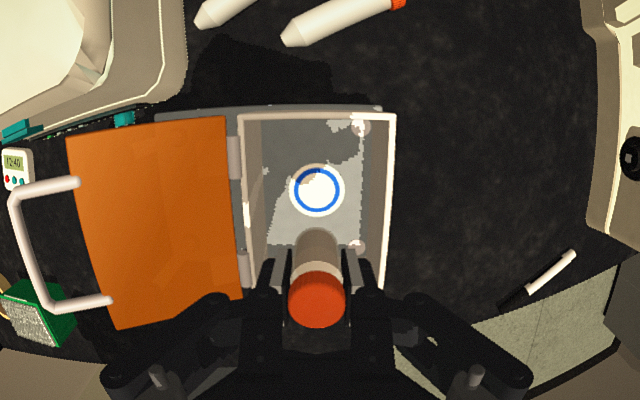

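The mark's ring is at (317,190) and the vial hangs straight in the grip directly above it, within 2 mm. Next: lower, release, and rise.

Emit:
arm_command(deltas=[{"dp":[0.1,0,3],"yaw":0,"gripper":2.2},{"dp":[0,0,3],"yaw":0,"gripper":2.2},{"dp":[0,0,2.5],"yaw":0,"gripper":2.2},{"dp":[0,0,1.5],"yaw":0,"gripper":2.2},{"dp":[0,0,0.7],"yaw":0,"gripper":2.2},{"dp":[0,0,0],"yaw":0,"gripper":2.2},{"dp":[0,0,0],"yaw":0,"gripper":2.2},{"dp":[0,0,0],"yaw":0,"gripper":2.2}])

```text
t: 5.62
ee_pos: [0.5414, -0.2703, 0.0381]
orientation: [3.124, -0.326, 0.003]
contact_force: [0.3, 0.1, 0.1]
finger_gap: 0.0255
finger_force: 24.7
```

Emit:
arm_command(deltas=[{"dp":[0,0,0.15],"yaw":0,"gripper":2.2},{"dp":[0,0,0.1],"yaw":0,"gripper":2.2},{"dp":[0,0,0],"yaw":0,"gripper":2.2}])

```text
t: 6.0
ee_pos: [0.5408, -0.27, 0.0349]
orientation: [3.125, -0.326, 0.0]
contact_force: [-0.1, -0.2, 2.1]
finger_gap: 0.0256
finger_force: 24.9
```

Emit:
arm_command(deltas=[{"dp":[0,0,0],"yaw":0,"gripper":3},{"dp":[0,0,0],"yaw":0,"gripper":3.6},{"dp":[0,0,0],"yaw":0,"gripper":4.2},{"dp":[0,0,0],"yaw":0,"gripper":4.2},{"dp":[0,0,-2],"yaw":0,"gripper":4.2},{"dp":[0,0,-3],"yaw":0,"gripper":4.2},{"dp":[0,0,-4],"yaw":0,"gripper":4.2},{"dp":[0,0,-5],"yaw":0,"gripper":4.2},{"dp":[0,0,-5],"yaw":0,"gripper":4.2},{"dp":[0,0,-4],"yaw":0,"gripper":4.2},{"dp":[0,0,0],"yaw":0,"gripper":4.2},{"dp":[0,0,0],"yaw":0,"gripper":4.2}])

```text
t: 7.5
ee_pos: [0.5403, -0.2697, 0.265]
orientation: [3.125, -0.326, 0.001]
contact_force: [0.4, -0.2, 0.3]
finger_gap: 0.0419
finger_force: 0.0
```

```bash
python3 - <<'E'
from h import *
s=bot.sense(); print(s['ee_pos'],s['finger_gap'])
c=cam('wrist');save(c,'w4.png')
hsv=cv2.cvtColor(c['image'],cv2.COLOR_RGB2HSV)
m=((hsv[...,0]<18)&(hsv[...,1]>150)&(hsv[...,2]>100)).astype(np.uint8)
n,l,st,ce=cv2.connectedComponentsWithStats(m)
for i in range(1,n):
    if st[i,4]>80: print(st[i],ce[i].round(1),fray(c,*ce[i],.070),fray(c,*ce[i],.063))
# axes of bar for prediction
m0=np.array([.5405,-.2717]); ex=np.array([.207,.978])
print('bar pred',m0+.199*ex)
E
```

```text
[ 0.54030989 -0.26974468  0.26504582] 0.04192978848548272
[298   0  16  13 141] [306.2   5. ] [ 0.72956572 -0.29810686  0.07      ] [ 0.73182071 -0.29835266  0.063     ]
[360  10  21  27 299] [371.2  22.2] [ 0.69725711 -0.36257688  0.07      ] [ 0.6988413  -0.36416125  0.063     ]
[  153   110   113   149 13749] [210.5 180.4] [ 0.56165947 -0.14724739  0.07      ] [ 0.5604283  -0.14436097  0.063     ]
[306 165  21  23 395] [315.9 176.4] [ 0.5398265 -0.2685962  0.07     ] [ 0.53814203 -0.26822929  0.063     ]
bar pred [ 0.581693 -0.077078]
```

View pics/w4.png

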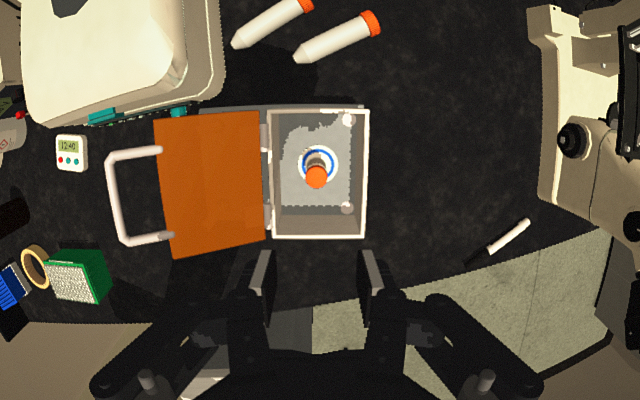

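The vial stands on the mark, cap at (316,176), about 3 mm off centre. The bar runs from (108,157) to (123,243). Before moving I check the clearance to the white box.

```bash
python3 - <<'E'
from h import *
c=cam('wrist')
print('bar',fray(c,108,157,.161),fray(c,123,243,.161),fray(c,115,200,.161))
d=np.load('p.npz')
for k in('top','side'):
    P=d[k].reshape(-1,3)
    for y0 in np.arange(-.35,.1,.05):
        q=P[(P[:,1]>y0)&(P[:,1]<y0+.05)&(P[:,2]>.05)&(P[:,2]<.6)&(P[:,0]>.625)&(P[:,0]<.8)]
        if len(q): print(k,y0.round(2),len(q),'minx',q[:,0].min().round(3),'zmax',q[:,2].max().round(3))
E
```

```text
bar [ 0.62398294 -0.08606887  0.161     ] [ 0.53717978 -0.066091    0.161     ] [ 0.58216562 -0.07743301  0.161     ]
top -0.35 698 minx 0.768 zmax 0.6
top -0.3 317 minx 0.768 zmax 0.447
top -0.25 467 minx 0.625 zmax 0.6
top -0.2 865 minx 0.625 zmax 0.571
top -0.15 1240 minx 0.625 zmax 0.571
top -0.1 1197 minx 0.625 zmax 0.571
top -0.05 1121 minx 0.666 zmax 0.572
top -0.0 1033 minx 0.672 zmax 0.591
top 0.05 615 minx 0.747 zmax 0.57
side -0.35 903 minx 0.769 zmax 0.6
side -0.3 288 minx 0.77 zmax 0.438
side -0.25 1353 minx 0.625 zmax 0.6
side -0.2 1975 minx 0.625 zmax 0.562
side -0.15 821 minx 0.625 zmax 0.563
side -0.1 707 minx 0.626 zmax 0.562
side -0.05 557 minx 0.668 zmax 0.562
side -0.0 326 minx 0.683 zmax 0.582
side 0.05 300 minx 0.749 zmax 0.562
```

Emit:
arm_command(deltas=[{"dp":[0,-4,0],"yaw":0,"gripper":4.2},{"dp":[0,-5,0],"yaw":0,"gripper":4.2},{"dp":[0,-5,0],"yaw":0,"gripper":4.2},{"dp":[0,-4,0],"yaw":0,"gripper":4.2},{"dp":[0,-1.8,0],"yaw":0,"gripper":4.2},{"dp":[0,0,0],"yaw":0,"gripper":4.2},{"dp":[0,0,0],"yaw":0,"gripper":4.2}])

```text
t: 8.48
ee_pos: [0.5811, -0.0774, 0.264]
orientation: [3.124, -0.327, -0.002]
contact_force: [-0.3, -0.1, -0.0]
finger_gap: 0.0421
finger_force: 0.0
```

```bash
python3 - <<'E'
from h import *
s=bot.sense(); print(s['ee_pos'],s['orientation'])
c=cam('wrist');save(c,'w5.png')
E
```

```text
[ 0.58114246 -0.07742382  0.26402137] [ 3.12372581e+00 -3.27233343e-01 -1.61450195e-03]
```

View pics/w5.png

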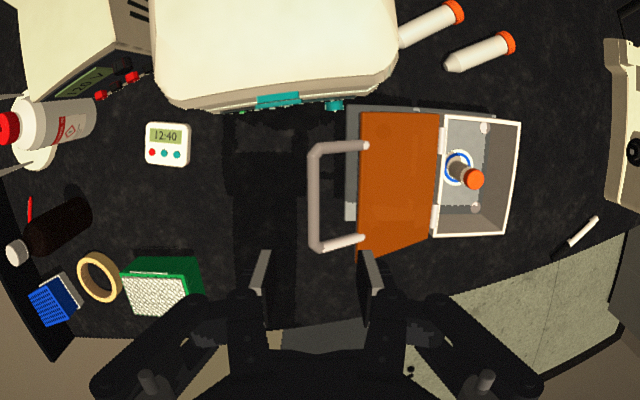

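Wrist view: the bar, from (315,150) to (318,248), is centred between the fingers. I check the box height for camera clearance before descending.

```bash
python3 - <<'E'
from h import *
d=np.load('p.npz')
for k in('top','side'):
    P=d[k].reshape(-1,3)
    for x0 in (.62,.64,.66,.68,.70,.72,.74):
        q=P[(P[:,1]>-.2)&(P[:,1]<.02)&(P[:,2]>.0)&(P[:,2]<.45)&(P[:,0]>x0)&(P[:,0]<x0+.02)]
        if len(q): print(k,x0,len(q),np.percentile(q[:,2],[50,95,100]).round(3))
E
```

```text
top 0.62 275 [0.1   0.155 0.168]
top 0.64 179 [0.004 0.122 0.139]
top 0.66 676 [0.063 0.139 0.152]
top 0.68 550 [0.144 0.154 0.159]
top 0.7 463 [0.154 0.162 0.166]
top 0.72 447 [0.158 0.163 0.17 ]
top 0.74 421 [0.158 0.163 0.168]
side 0.62 216 [0.117 0.154 0.161]
side 0.64 27 [0.119 0.131 0.133]
side 0.66 662 [0.079 0.133 0.142]
side 0.68 685 [0.126 0.147 0.15 ]
side 0.7 573 [0.143 0.155 0.158]
side 0.72 534 [0.139 0.156 0.158]
side 0.74 532 [0.142 0.156 0.158]
```

Emit:
arm_command(deltas=[{"dp":[0,0,4],"yaw":0,"gripper":4.2},{"dp":[0,0,4],"yaw":0,"gripper":4.2},{"dp":[0.1,0,2.7],"yaw":0,"gripper":4.2},{"dp":[0,0,1.4],"yaw":0,"gripper":4.2},{"dp":[0,0,0],"yaw":0,"gripper":4.2},{"dp":[0,0,0],"yaw":0,"gripper":2.5},{"dp":[0,0,0],"yaw":0,"gripper":0.6},{"dp":[0,0,0],"yaw":0,"gripper":0.6},{"dp":[0,0,0],"yaw":0,"gripper":0.6},{"dp":[0,0,0],"yaw":0,"gripper":0.6},{"dp":[0,0,0],"yaw":0,"gripper":0.6}], newtons=30)

```text
t: 9.9
ee_pos: [0.5841, -0.0755, 0.1452]
orientation: [-3.123, 0.326, -0.005]
contact_force: [1.4, 4.7, 3.6]
finger_gap: 0.0089
finger_force: 30.0
```

```bash
python3 - <<'E'
import numpy as np
a=np.linspace(2.62,0.02,27)
for p,q in zip(a[:-1],a[1:]): print(round(q,2),(16.5*(np.cos(q)-np.cos(p))).round(2),(-16.5*(np.sin(q)-np.sin(p))).round(2))
E
```

```text
2.52 0.89 -1.39
2.42 1.03 -1.29
2.32 1.15 -1.18
2.22 1.26 -1.06
2.12 1.36 -0.93
2.02 1.45 -0.79
1.92 1.52 -0.64
1.82 1.58 -0.49
1.72 1.62 -0.33
1.62 1.64 -0.16
1.52 1.65 0.0
1.42 1.64 0.17
1.32 1.62 0.33
1.22 1.58 0.49
1.12 1.52 0.64
1.02 1.45 0.79
0.92 1.36 0.93
0.82 1.26 1.06
0.72 1.15 1.18
0.62 1.02 1.29
0.52 0.89 1.39
0.42 0.75 1.47
0.32 0.6 1.54
0.22 0.44 1.59
0.12 0.28 1.63
0.02 0.12 1.65
```

Emit:
arm_command(deltas=[{"dp":[0,0.89,-1.39],"yaw":0,"gripper":0.6},{"dp":[0,1.03,-1.29],"yaw":0,"gripper":0.6},{"dp":[0,1.15,-1.18],"yaw":0,"gripper":0.6},{"dp":[0,1.26,-1.06],"yaw":0,"gripper":0.6},{"dp":[0,0,0],"yaw":0,"gripper":0.6}])

```text
t: 10.52
ee_pos: [0.5752, -0.1181, 0.1958]
orientation: [-3.122, 0.327, -0.007]
contact_force: [-0.4, 8.1, 7.2]
finger_gap: 0.0083
finger_force: 30.1
```

The force on the tool points radially outward, so I'm tracking slightly inside the arc. I nudge outward.

Emit:
arm_command(deltas=[{"dp":[0,-0.15,-0.2],"yaw":0,"gripper":0.6},{"dp":[0,0,0],"yaw":0,"gripper":0.6}])

```text
t: 10.78
ee_pos: [0.5753, -0.1176, 0.1956]
orientation: [3.124, -0.326, 0.006]
contact_force: [3.8, 1.3, 1.7]
finger_gap: 0.0088
finger_force: 29.6
```

```bash
python3 - <<'E'
from h import *
s=bot.sense(); print(s['ee_pos'],s['contact_force'],s['torque'],s['finger_gap'])
c=cam('side');cv2.imwrite('pics/s2.png',cv2.cvtColor(cv2.resize(c['image'][120:320,240:400],None,fx=4,fy=3,interpolation=2),cv2.COLOR_RGB2BGR))
E
```

```text
[ 0.57525211 -0.117571    0.19555297] [3.76599291 1.27246002 1.71961249] [ 0.39449143 -0.7284258  -0.03268184] 0.008756526659625612
```

View pics/s2.png

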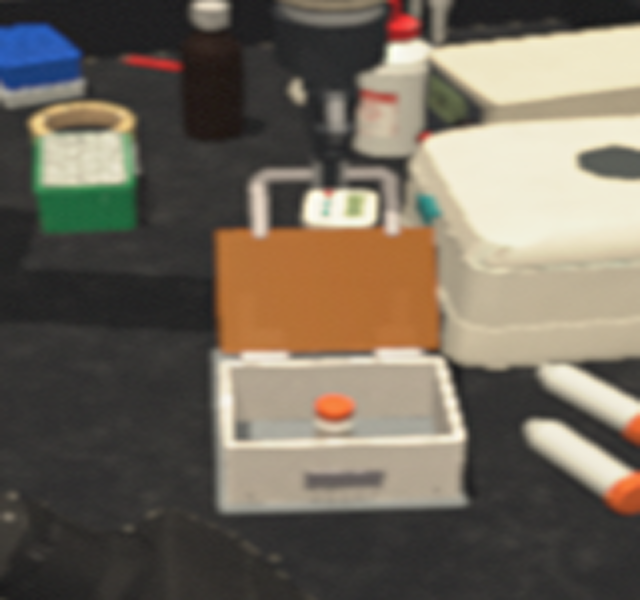

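Side view: the cover is raised, with the bar pinched at its middle (330,175 in the crop), and the vial is upright at (335,410). Force is now low, so I continue.

Emit:
arm_command(deltas=[{"dp":[0,1.36,-0.93],"yaw":0,"gripper":0.6},{"dp":[0,1.45,-0.79],"yaw":0,"gripper":0.6},{"dp":[0,1.52,-0.64],"yaw":0,"gripper":0.6},{"dp":[0,1.58,-0.49],"yaw":0,"gripper":0.6},{"dp":[0,0,0],"yaw":0,"gripper":0.6}])

```text
t: 11.45
ee_pos: [0.5627, -0.1768, 0.2244]
orientation: [3.123, -0.328, 0.005]
contact_force: [5.8, 0.7, 4.6]
finger_gap: 0.0089
finger_force: 30.6
```

Emit:
arm_command(deltas=[{"dp":[0.05,1.62,-0.4],"yaw":0,"gripper":0.6},{"dp":[0.05,1.64,-0.23],"yaw":0,"gripper":0.6},{"dp":[0.05,1.65,0],"yaw":0,"gripper":0.6},{"dp":[0,1.64,0.17],"yaw":0,"gripper":0.6},{"dp":[0,0,0],"yaw":0,"gripper":0.6}])

```text
t: 12.08
ee_pos: [0.5488, -0.2413, 0.227]
orientation: [3.124, -0.329, -0.002]
contact_force: [3.8, -0.2, 1.1]
finger_gap: 0.0084
finger_force: 30.3
```

Emit:
arm_command(deltas=[{"dp":[0,1.62,0.33],"yaw":0,"gripper":0.6},{"dp":[0,1.58,0.49],"yaw":0,"gripper":0.6},{"dp":[0,1.52,0.64],"yaw":0,"gripper":0.6},{"dp":[0,1.45,0.79],"yaw":0,"gripper":0.6},{"dp":[0,0,0],"yaw":0,"gripper":0.6}])

```text
t: 12.7
ee_pos: [0.536, -0.3015, 0.2042]
orientation: [3.124, -0.328, -0.002]
contact_force: [2.4, 0.2, -0.1]
finger_gap: 0.0087
finger_force: 29.9
```

Emit:
arm_command(deltas=[{"dp":[0,1.36,0.93],"yaw":0,"gripper":0.6},{"dp":[0,1.26,1.06],"yaw":0,"gripper":0.6},{"dp":[0,1.15,1.18],"yaw":0,"gripper":0.6},{"dp":[0,1.02,1.29],"yaw":0,"gripper":0.6},{"dp":[0,0,0],"yaw":0,"gripper":0.6}])

```text
t: 13.32
ee_pos: [0.5263, -0.3476, 0.1591]
orientation: [-3.124, 0.327, 0.002]
contact_force: [0.8, -0.2, 0.8]
finger_gap: 0.0086
finger_force: 29.8
```

Emit:
arm_command(deltas=[{"dp":[0,0.89,1.39],"yaw":0,"gripper":0.6},{"dp":[0,0.75,1.47],"yaw":0,"gripper":0.6},{"dp":[0,0.6,1.54],"yaw":0,"gripper":0.6},{"dp":[0,0.24,0.8],"yaw":0,"gripper":0.6},{"dp":[0,0.2,0.79],"yaw":0,"gripper":0.6},{"dp":[0,0.16,0.81],"yaw":0,"gripper":0.6},{"dp":[0,0,0],"yaw":0,"gripper":0.6}])

```text
t: 14.2
ee_pos: [0.5209, -0.3745, 0.092]
orientation: [-3.124, 0.326, 0.001]
contact_force: [-0.5, 0.5, -0.1]
finger_gap: 0.0084
finger_force: 29.7
```

Emit:
arm_command(deltas=[{"dp":[0,0.06,0.5],"yaw":0,"gripper":0.6},{"dp":[0,0.05,0.5],"yaw":0,"gripper":0.6},{"dp":[0,0.04,0.5],"yaw":0,"gripper":0.6},{"dp":[0,0.03,0.5],"yaw":0,"gripper":0.6},{"dp":[0,0,0.2],"yaw":0,"gripper":0.6},{"dp":[0,0,0],"yaw":0,"gripper":0.6}])

```text
t: 14.95
ee_pos: [0.5205, -0.3766, 0.0705]
orientation: [3.124, -0.326, -0.001]
contact_force: [-2.5, -1.5, -0.3]
finger_gap: 0.0084
finger_force: 30.1
```

Emit:
arm_command(deltas=[{"dp":[0,0,0.2],"yaw":0,"gripper":0.6},{"dp":[0,0,0.2],"yaw":0,"gripper":0.6},{"dp":[0,0,0],"yaw":0,"gripper":0.6}])

```text
t: 15.32
ee_pos: [0.5205, -0.3766, 0.0673]
orientation: [3.124, -0.326, -0.001]
contact_force: [-4.9, -1.6, 3.4]
finger_gap: 0.0086
finger_force: 30.5
```

Contact is starting, so I press a little further to confirm it is shut.

Emit:
arm_command(deltas=[{"dp":[-0.1,0,0.1],"yaw":0,"gripper":0.6},{"dp":[0,0,0.1],"yaw":0,"gripper":0.6},{"dp":[0,0,0],"yaw":0,"gripper":0.6}])

```text
t: 15.7
ee_pos: [0.5206, -0.3767, 0.0669]
orientation: [3.124, -0.326, 0.002]
contact_force: [-4.8, -0.0, 9.3]
finger_gap: 0.0087
finger_force: 31.1
```

Emit:
arm_command(deltas=[{"dp":[0,0,0],"yaw":0,"gripper":1.6},{"dp":[0,0,0],"yaw":0,"gripper":2.6},{"dp":[0,0,0],"yaw":0,"gripper":3.4},{"dp":[0,0,0],"yaw":0,"gripper":3.4},{"dp":[0,0,0],"yaw":0,"gripper":3.4}])

```text
t: 16.32
ee_pos: [0.5198, -0.376, 0.0645]
orientation: [-3.124, 0.326, 0.0]
contact_force: [-0.5, -0.4, 0.1]
finger_gap: 0.034
finger_force: 0.0
```

Emit:
arm_command(deltas=[{"dp":[0,0,-1],"yaw":0,"gripper":3.4},{"dp":[0,0,-2],"yaw":0,"gripper":3.4},{"dp":[0,0,-3],"yaw":0,"gripper":3.4},{"dp":[0,0,-5],"yaw":0,"gripper":3.4},{"dp":[0,0,-5],"yaw":0,"gripper":3.4},{"dp":[0,0,0],"yaw":0,"gripper":3.4},{"dp":[0,0,0],"yaw":0,"gripper":3.4}])

```text
t: 17.2
ee_pos: [0.5199, -0.3762, 0.2261]
orientation: [3.124, -0.326, 0.002]
contact_force: [0.2, 0.5, -0.2]
finger_gap: 0.0339
finger_force: 0.0
```

```bash
python3 - <<'E'
from h import *
s=bot.sense(); print(s['ee_pos'],s['contact_force'])
c=cam('wrist');d=cam('side')
cv2.imwrite('pics/f.png',cv2.cvtColor(np.hstack([c['image'][:,:400],cv2.resize(d['image'][160:320,240:400],(400,400))]),cv2.COLOR_RGB2BGR))
h=cv2.cvtColor(d['image'],cv2.COLOR_RGB2HSV);W=world(d)
m=(h[...,0]<20)&(h[...,1]>130)&(W[...,2]>.06)&(W[...,2]<.3)&(abs(W[...,1]+.27)<.09)&(abs(W[...,0]-.54)<.12)
p=W[m];A=np.c_[p[:,:2],np.ones(len(p))];k=np.linalg.lstsq(A,p[:,2],rcond=None)[0];print(m.sum(),k,np.median(p[:,2]))
E
```

```text
[ 0.51987021 -0.37619795  0.22611753] [ 0.19433778  0.53128294 -0.24692701]
1287 [-0.00132919 -0.00478623  0.07825647] 0.07882382124104104
```

View pics/f.png

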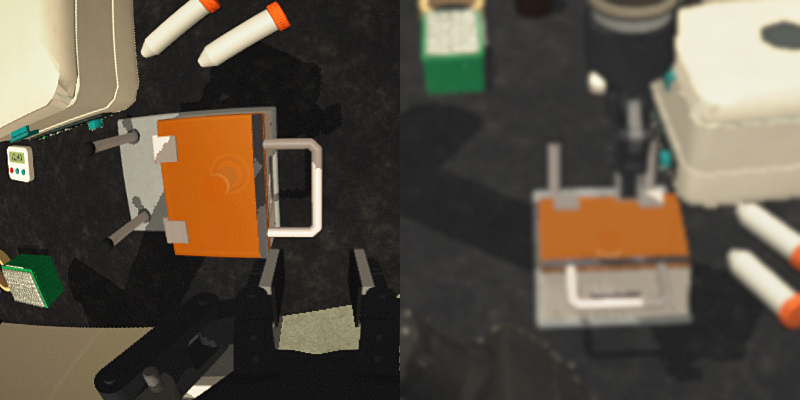

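The cover lies level and shut (fitted slope about 0.005), the bar at (310,185) is free, and the vial's outline shows through at (228,172).

```bash
python3 -c "
from station import bot
print(bot.finish_job())"
```

```text
the job is handed in; nothing more can be done
None
```

The vial stands on the mark about 3 mm off centre, the cover was lowered under grip and lies shut and released, and the job is handed in; no verdict came back.

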